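# Lower the cutter on the spindle arbor

## Task

The next moulding needs the cutter lower on the arbor of the setting stand. Swap the two spacer rings by way of a free spot: the thin one from the beech peg goes to the bottom of the arbor, and the thick one that is on the arbor now goes onto the peg. Then build up on the thin ring, first the guide bearing, then the cutter block, all sitting flat; never let the cutter drop, and leave the setting gauge undisturbed.

Things in the scene. Friction and masses are not known exactly. Their poses are not given: they have to be found in the camera images.
- arbor_stand: Fixed setting stand: round grey flange 104 mm across with four bolts, on it a collar 45 mm across whose top face, the seat of the lowest ring, is 30 mm above the table, and above the seat a vertical steel arbor 23 mm in diameter that ends 72 mm above the table in a rounded nose 11 mm long. Origin at the centre of the flange's underside, on the table and on the arbor's axis; z up.
- ring_peg: Fixed storage peg: beech block 92 x 92 x 18 mm with a round shoulder 40 mm across whose top face, the ring's seat, is 24 mm above the table, and above the seat an upright wooden dowel 22 mm in diameter that ends 52 mm above the table in a rounded tip 10 mm long. Origin at the centre of the block's underside, on the table and on the dowel's axis; z up.
- bench_pad: Fixed black ribbed rubber pad 120 x 120 mm, its top 4 mm above the table, empty at the start: a clean free spot to put a part down on. Origin at the centre of its underside; z up.
- thick_ring: Loose ground steel spacer ring, outside diameter 60 mm, bore 28 mm, 20 mm thick, about 0.14 kg; at the start it lies on the seat of the arbor stand with the arbor through it (another ring, 30 mm thick, on the table beside the setting gauge is not part of the job). Origin at the centre of its underside, z along its axis.
- thin_ring: Loose ground steel spacer ring, outside diameter 50 mm, bore 28 mm, 10 mm thick, about 0.07 kg; at the start it lies on the seat of the ring peg. Origin at the centre of its underside, z along its axis.
- guide_bearing: Loose guide bearing: a steel ring of outside diameter 62 mm, bore 28 mm, 16 mm thick, with a red seal round its bore, about 0.19 kg; at the start it lies flat on the table. Origin at the centre of its underside, z along its axis.
- cutter_block: Loose aluminium cutter block, 70 x 70 mm between its slightly bowed flat sides and 78 mm over the cut-off corners, 34 mm high (36 with its screws), bore 28 mm, 0.45 to 0.8 kg; it stands flat on the table at the start. Origin at the centre of its underside, z along its bore; x and y run square to its flat sides: grasp it along x or y.
- setting_gauge: Loose bystander, to be left alone: alloy bridge gauge 42 x 120 mm, bridge 45 mm high with an upright thin rod to 95 mm, standing on the table towards the machine's fence. Origin at the centre of its underside; its y runs along the 120 mm length.
There are look-alikes about, which are no part of the job. What is shaped like the cutter_block but turquoise is not meant.

How it is judged:
On the way, in this order (a step that is already met when the one before it is completed fails the run):
1. the thin ring lies on the seat of the arbor (horizontal distance between thin_ring and arbor_stand below 0.008 m and z of thin_ring in the frame of arbor_stand between 0.026 and 0.034 m and angle between thin_ring's own z axis and vertical below 0.06 rad), for 0.2 s.
2. the guide bearing lies on the thin ring (horizontal distance between guide_bearing and arbor_stand below 0.008 m and z of guide_bearing in the frame of arbor_stand between 0.036 and 0.044 m and angle between guide_bearing's own z axis and vertical below 0.06 rad), for 0.2 s.
3. the cutter block sits on the guide bearing (horizontal distance between cutter_block and arbor_stand below 0.008 m and z of cutter_block in the frame of arbor_stand between 0.052 and 0.06 m and angle between cutter_block's own z axis and vertical below 0.06 rad), for 0.2 s.
At the end, for the whole second after the job is handed in: Thin ring on the arbor's seat, bearing on it, cutter block on the bearing, thick ring on the peg's seat: each within 8 mm of the post's axis, within 4 mm of its seated height, level within 0.06 rad, at rest (all of step 1 and all of step 2 and all of step 3 and horizontal distance between thick_ring and ring_peg below 0.008 m and z of thick_ring in the frame of ring_peg between 0.02 and 0.028 m and angle between thick_ring's own z axis and vertical below 0.06 rad and linear speed of each of thin_ring, guide_bearing, cutter_block, thick_ring below 0.02 m/s); the robot touches nothing.
It fails at once if the setting gauge is shifted by more than 20 mm or tipped (distance of setting_gauge from where it was at the start of the episode above 0.02 m or angle between setting_gauge's own z axis and vertical above 0.2 rad).
It fails at once if the cutter block is dropped (falls free of the fingers faster than 0.7 m/s, about 25 mm of fall) (contact force between the fingers and cutter_block below 0.05 N and linear speed of cutter_block above 0.7 m/s).
It also fails if it takes over 120 s, if anything falls off the work surface, if the arm or the gripper's body presses on something with over 40 N, if the wrist force passes 120 N, or if a joint passes its speed limit or range.

## Robot

A 6-joint arm with a two-finger parallel gripper is mounted at the origin on a cart in front of the work surface, level with it; the furniture and walls round the work are solid. World frame = base frame: x ahead of the robot, y to its left, z up, the work surface at z = 0. Lengths are in m, angles in rad, forces in N, time in s.
With the tool pointing down it reaches from about 0.325 to 0.9 m from the base axis. Payload 3.5 kg.
Tool frame: the origin (TCP) lies at the very end of the fingers, on their centre line; the grasp point (between the pads) lies 19 mm behind it; z points along the fingers, y is the line along which they close (so a half turn about z gives the same grasp; the last joint's range is limited). The gripper opens to 85 mm and grips with 20 to 120 N. Pads are 22 mm wide; open, the fingers measure 114 mm over their backs; the gripper's body (76 mm by 85 mm) begins 54 mm behind the grasp point. The pads swing forward as they close: fully open they stand 13 mm farther back than shut.
Start: joints at [1.216, 0.276, -0.026, 1.268, 0, 1.467], TCP at [0.156, 0.605, 0.231] pointing down, gripper open.
Joint ranges: [-3.12, 3.12], [-0.85, 1.88], [-1.08, 1.24], [-1.95, 2.15], [-1.57, 1.53], [-3.14, 3.14]. Speed limits (rad/s): [2.57, 2.57, 3.14, 3.14, 3.14, 3.14].

## Interface

Orientations are given as a rotation vector (axis times angle).
In Python, from cell import env gives the robot as it stands.
- The arm moves only by the tool move_arm, never from a script. Its argument "targets" is text: rows parted by semicolons, each of 7 numbers parted by spaces: the shift along the world's x, y, z in m, then the turn, a rotation vector about the world's x, y, z in rad, then the finger opening in m, from 0 to 0.0854. A call has 1 to 5 rows; each row is the pose to reach, as a shift and turn from the pose commanded when the call began; what a row does not reach only later rows make up. A row lasts 1/8 s, in which the tool goes at most 62.5 mm and 10.7 degrees, less where a joint would pass 70% of its speed; a pose out of reach is approached as far as the arm can. A call with a gripper value outside its range is refused whole. The fingers move at their own pace and stop on an object; "newtons" is the grip in N (left out, the last holds). Time passes only in rows, so rows that repeat a pose let the fingers close. It gives the time, the measured TCP pose, the force, the opening and the grip force at its end, in the units of the state.
- env.sense(): the state, without advancing time (a new reading comes with each control period).
- env.get_image(name): name is "side" or "top"; returns the picture (420x560x3 uint8, blue, green, red); there is no depth.
- env.camera_model(name): a dict with "fx", "fy", "cx", "cy" (pixels), "rvec" (rotation vector, rad) and "tvec" (3), from world to camera coordinates, as OpenCV has them. Camera axes: x right, y down, z forward; pixel columns grow to the right and rows downward; lengths in m; the calibration is good to about 2 mm. A picture is of the moment at which its call begins. camera_model takes no time and is no camera call.
- env.close_job(): hands the job in; it is judged then, once.
The state is a dict: "clock": time; "joints": joint angles; "joint_velocities": joint speeds; "joint_efforts": joint torques, N m; "eef_pos": TCP position; "eef_rot": TCP orientation; "ft_force": force on the tool from outside, world axes, zero at the start; "torque": the same for the moment, N m; "finger_gap": finger opening in m; "grip_force": force on a finger pad.
Only numpy, scipy, OpenCV 4.12 (cv2) and the standard library are available. Lean on these libraries where they do the work, as an engineer would, in place of code of your own. Each camera call takes 0.05 s, during which the arm holds its last target. There are 200 camera calls.

## Working session

There is one attempt and no reset: what is moved stays moved. The work goes in short steps, Python scripts to look and compute and a tool call to move; the robot and the scene stay as the last step left them, time stands still between calls to the robot, and variables do not carry over. Pictures are saved under pics/ and viewed, at most 14 in all, crops included, and the job is handed in when it is done.

Besides the shell and the picture viewer there is one more tool, called after ">>>" as name(argument=value, ...) on one line, values as JSON. move_arm: Moves the arm, as the interface text tells. Its arguments: {"type":"object","properties":{"targets":{"type":"string"},"newtons":{"type":"number"}},"required":["targets"]}

```bash
mkdir -p pics; ls
cat > h.py <<'E'
import numpy as np, cv2
from cell import env
def cam(n):
    m=env.camera_model(n); K=np.array([[m['fx'],0,m['cx']],[0,m['fy'],m['cy']],[0,0,1.]])
    return K,np.array(m['rvec'],float),np.array(m['tvec'],float)
def px(n,u,v,z):
    K,r,t=cam(n);R=cv2.Rodrigues(r)[0];d=R.T@np.linalg.inv(K)@[u,v,1];c=-R.T@t
    return c+d*(z-c[2])/d[2]
def proj(n,P):
    K,r,t=cam(n);return cv2.projectPoints(np.array(P,float).reshape(-1,3),r,t,K,None)[0][:,0]
def crop(n,u0,v0,w,h,s,f):
    im=env.get_image(n)[v0:v0+h,u0:u0+w];cv2.imwrite('pics/'+f,cv2.resize(im,None,fx=s,fy=s,interpolation=cv2.INTER_CUBIC))
E
python3 - <<'E'
from h import *
for n in('top','side'):
    cv2.imwrite(f'pics/{n}0.png',env.get_image(n)); K,r,t=cam(n);R=cv2.Rodrigues(r)[0];print(n,K[0],-R.T@t,R[2])
print(env.sense())
E
```

```text
pics
top [497.08390959   0.         276.93103303] [ 0.38328326 -0.01509553  1.08287892] [ 0.17963523  0.00531242 -0.98371894]
side [438.04445772   0.         284.50864633] [ 0.13459721 -0.98850851  0.50436904] [ 0.36572624  0.8486958  -0.38204679]
{'clock': 0.1, 'joints': array([ 1.21561562e+00,  2.77080208e-01, -2.77428999e-02,  1.26803963e+00,
       -1.79208879e-05,  1.46741242e+00]), 'joint_velocities': array([ 0.00082516, -0.00094353,  0.00542052, -0.00049602, -0.00116069,
       -0.00018331]), 'joint_efforts': array([ 3.58451352e-04, -4.46707177e+01,  2.96128356e+01,  8.44327704e-03,
       -5.43646331e-05, -1.76714519e-05]), 'eef_pos': array([0.15546842, 0.60461109, 0.23025749]), 'eef_rot': array([-0.39442044, -3.11627756,  0.0031669 ]), 'ft_force': array([-0.43424831, -0.29319554, -0.69931598]), 'torque': array([ 0.02631691, -0.02717882, -0.01107233]), 'grip_force': 0.0, 'finger_gap': 0.08517049435474737}
```

View pics/top0.png

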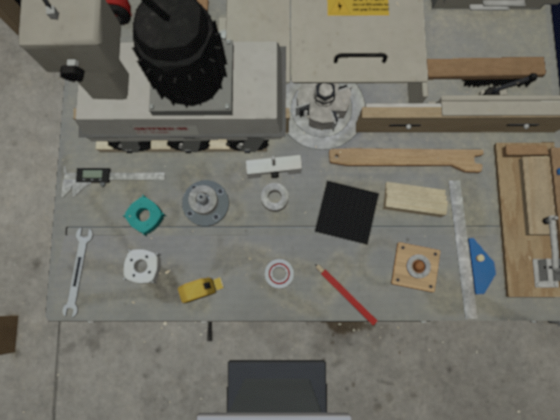

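View pics/side0.png

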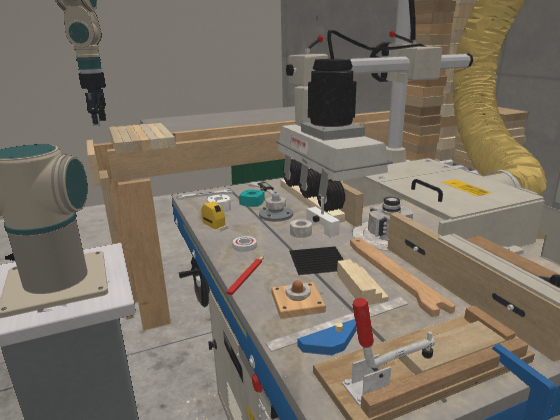

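Top view: white block (141,266) against its turquoise look-alike (143,214). Red-sealed bearing (279,273) against the spare 30 mm ring (274,196), which lies by the gauge (274,165). Arbor with thick ring at (205,200), peg with thin ring at (416,267), pad at (347,212). My choices are the white block and the red-sealed bearing. A close crop will check them.

Run:
```python
from h import *
crop('top',110,150,200,150,4,'c1.png'); crop('top',310,160,150,140,4,'c2.png')
for n,p,z in(('arb',(203,198),.06),('block',(141,266),.034),('bear',(279,273),.016),('peg',(418,266),.04),('pad',(347,212),.004),('spare',(274,196),.03),('gauge',(274,165),.045)): print(n,px('top',*p,z).round(3))
```

```text
arb [0.597 0.146 0.06 ]
block [0.456 0.277 0.034]
bear [ 0.442 -0.013  0.016]
peg [ 0.454 -0.304  0.04 ]
pad [ 0.576 -0.164  0.004]
spare [ 0.607 -0.003  0.03 ]
gauge [ 0.672 -0.003  0.045]
```

View pics/c1.png

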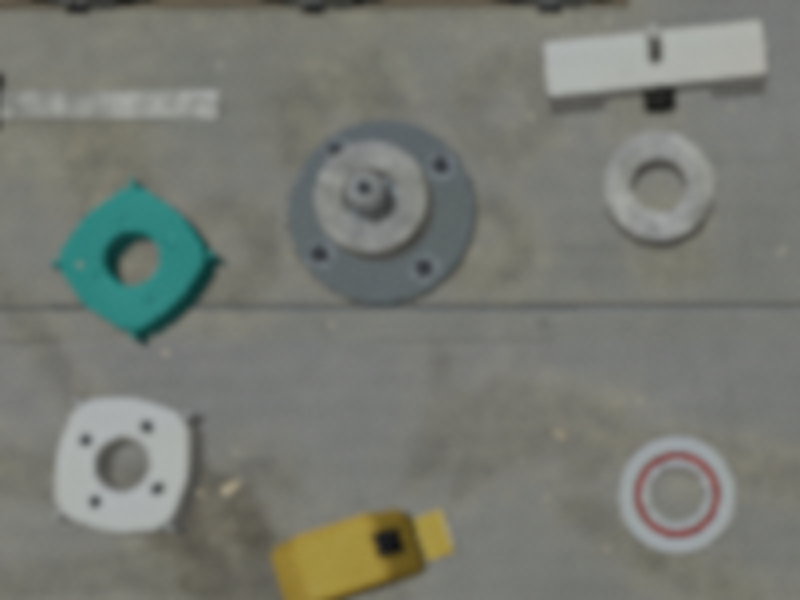

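View pics/c2.png

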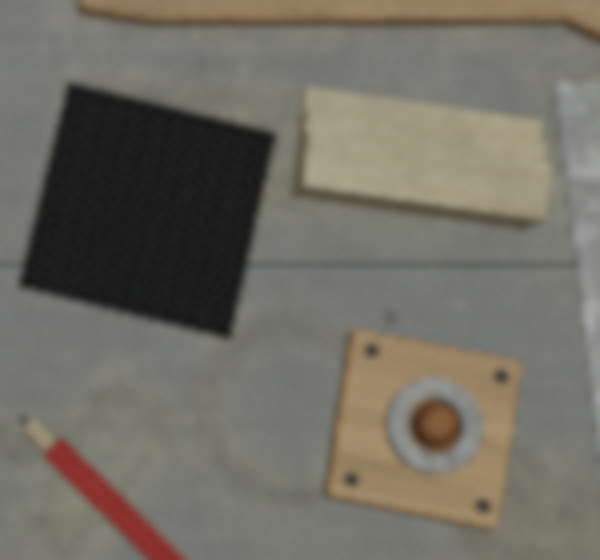

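The crops confirm the choices: plain white block at c1 (123,465), red-sealed bearing at (677,494), thick ring on the flange at (371,197), gauge with spare ring at (655,60)/(660,187). In c2, the pad is empty at (147,210) and the thin ring is on the dowel at (434,425). Next I'll refine the circle centres and look at the block's yaw.

```bash
cat >> h.py <<'E'
from scipy.optimize import minimize
def circ(n,im,c0,z,R,sgn=0,rng=.012):
    """centre of a horizontal circle from the mean radial brightness step along its projection"""
    g=cv2.GaussianBlur(cv2.cvtColor(im,cv2.COLOR_BGR2GRAY),(0,0),.8).astype(np.float32)
    a=np.linspace(0,2*np.pi,120,endpoint=False);cs=np.c_[np.cos(a),np.sin(a),0*a]
    def s(x,y):
        v=[]
        for d in(.002,-.002):
            p=proj(n,np.array([x,y,z])+cs*(R+d)).astype(np.float32)
            v.append(cv2.remap(g,p[:,0],p[:,1],cv2.INTER_LINEAR)[:,0])
        d=v[1]-v[0]
        return np.median(np.clip(np.abs(d) if sgn==0 else sgn*d,0,40))
    G=np.arange(-rng,rng+1e-6,.001);S=np.array([[s(c0[0]+i,c0[1]+j) for j in G] for i in G])
    w=np.clip(S-.8*S.max(),0,None);i,j=np.meshgrid(G,G,indexing='ij')
    return np.array([c0[0]+(w*i).sum()/w.sum(),c0[1]+(w*j).sum()/w.sum()]).round(4),round(float(S.max()),1)
E
python3 - <<'E'
from h import *
T=env.get_image('top');S=env.get_image('side')
for n,c,z,R in(('thick',(.595,.146),.05,.03),('flange',(.595,.146),.01,.052),('thin',(.454,-.304),.034,.025),('bear',(.442,-.013),.016,.031),('spare',(.607,-.003),.03,.03)):
    print(n,circ('top',T,c,z,R),circ('side',S,c,z,R))
print('arbtip',px('top',110+364/4,150+187/4,.072),'dowel',px('top',310+438/4,160+423/4,.05))
for q in((70,85),(273,135),(230,335),(22,287)): print(px('top',310+q[0]/4,160+q[1]/4,.004).round(4))
for q in((352,331),(520,362),(496,527),(328,493)): print('pegblk',px('top',310+q[0]/4,160+q[1]/4,.018).round(4))
for q in((85,440),(147,427),(95,502),(158,488)): print('blk',px('top',110+q[0]/4,150+q[1]/4,.036).round(4))
print('tape',px('top',180,291,.03),px('top',216,280,.03))
crop('top',115,240,56,50,11,'c3.png')
E
```

```text
thick (array([0.5975, 0.1495]), 22.6) (array([0.594 , 0.1493]), 9.3)Traceback (most recent call last):
  File "<stdin>", line 4, in <module>
  File "h.py", line 25, in circ
    G=np.arange(-rng,rng+1e-6,.001);S=np.array([[s(c0[0]+i,c0[1]+j) for j in G] for i in G])
                                                 ~^^^^^^^^^^^^^^^^^
  File "h.py", line 21, in s
    p=proj(n,np.array([x,y,z])+cs*(R+d)).astype(np.float32)
      ~~~~^^^^^^^^^^^^^^^^^^^^^^^^^^^^^^
  File "h.py", line 10, in proj
    K,r,t=cam(n);return cv2.projectPoints(np.array(P,float).reshape(-1,3),r,t,K,None)[0][:,0]
          ~~~^^^
  File "h.py", line 4, in cam
    m=env.camera_model(n); K=np.array([[m['fx'],0,m['cx']],[0,m['fy'],m['cy']],[0,0,1.]])
ValueError: time passes only in moves, steps and waits
```

```bash
sed -i 's/^def cam/import functools\n@functools.cache\ndef cam/' h.py
python3 - <<'E'
from h import *
T=env.get_image('top');S=env.get_image('side');np.set_printoptions(suppress=True)
for n,c,z,R in(('thick',(.595,.146),.05,.03),('flange',(.595,.146),.01,.052),('thin',(.454,-.304),.034,.025),('bear',(.442,-.013),.016,.031),('spare',(.607,-.003),.03,.03)):
    print(n,circ('top',T,c,z,R),circ('side',S,c,z,R))
print('arbtip',px('top',110+364/4,150+187/4,.072),'dowel',px('top',310+438/4,160+423/4,.05))
for q in((70,85),(273,135),(230,335),(22,287)): print(px('top',310+q[0]/4,160+q[1]/4,.004).round(4))
for q in((352,331),(520,362),(496,527),(328,493)): print('pegblk',px('top',310+q[0]/4,160+q[1]/4,.018).round(4))
for q in((85,440),(147,427),(95,502),(158,488)): print('blk',px('top',110+q[0]/4,150+q[1]/4,.036).round(4))
print('tape',px('top',180,291,.03),px('top',216,280,.03))
crop('top',115,240,56,50,11,'c3.png')
E
```

```text
thick (array([0.5975, 0.1495]), 22.7) (array([0.5938, 0.149 ]), 9.2)
flange (array([0.5953, 0.1479]), 11.6) (array([0.5896, 0.1343]), 11.1)
thin (array([ 0.4542, -0.3021]), 5.6) (array([ 0.4551, -0.3097]), 17.3)
bear (array([ 0.4416, -0.0129]), 22.0) (array([ 0.4397, -0.0143]), 17.6)
spare (array([ 0.608 , -0.0034]), 16.4) (array([ 0.6064, -0.0042]), 16.2)
arbtip [0.59668688 0.14820279 0.072     ] dowel [ 0.45427632 -0.30394331  0.05      ]
[ 0.6455 -0.1221  0.004 ]
[ 0.6166 -0.234   0.004 ]
[ 0.5054 -0.2063  0.004 ]
[ 0.532  -0.0936  0.004 ]
pegblk [ 0.5058 -0.2694  0.018 ]
pegblk [ 0.4889 -0.3585  0.018 ]
pegblk [ 0.4017 -0.3405  0.018 ]
pegblk [ 0.4197 -0.2528  0.018 ]
blk [0.4686 0.2976 0.036 ]
blk [0.4754 0.2652 0.036 ]
blk [0.4362 0.2907 0.036 ]
blk [0.4434 0.2579 0.036 ]
tape [0.4041134  0.19382119 0.03      ] [0.42678145 0.11886686 0.03      ]
```

View pics/c3.png

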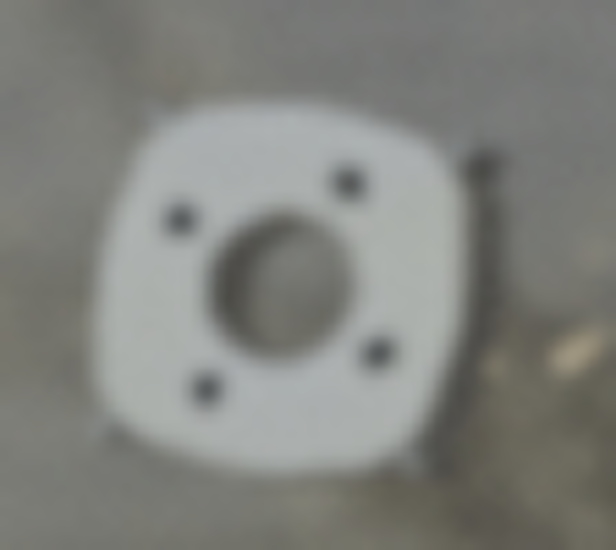

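Crop c3 shows the block's bore at (280,285). The diagonals indicate that its flat sides are turned about 9° from the image axes; the screws are turned differently. I'll fit the pose by its outline, and check the feeder overhang near the arbor.

Run:
```python
from h import *
np.set_printoptions(suppress=True)
T=env.get_image('top');o=(110,235);c=T[235:300,110:180]
g=cv2.resize(c,None,fx=8,fy=8,interpolation=cv2.INTER_CUBIC);g=cv2.cvtColor(g,cv2.COLOR_BGR2GRAY)
th,b=cv2.threshold(g,0,255,cv2.THRESH_BINARY+cv2.THRESH_OTSU)
k=max(cv2.findContours(b,cv2.RETR_EXTERNAL,cv2.CHAIN_APPROX_NONE)[0],key=cv2.contourArea)[:,0]
P=np.array([px('top',110+(u+.5)/8-.5,235+(v+.5)/8-.5,.034)[:2] for u,v in k])
M=cv2.moments((P*1e4).astype(np.float32));C=np.array([M['m10'],M['m01']])/M['m00']/1e4
d=P-C;a=np.arctan2(d[:,1],d[:,0]);r=np.hypot(*d.T);q=np.sort(a)
A=np.linspace(-np.pi,np.pi,720,endpoint=False);rr=np.interp(A,a[np.argsort(a)],r[np.argsort(a)],period=2*np.pi)
h=(rr*np.exp(4j*A)).mean();print(th,C,'corner dir deg',np.degrees(np.angle(h))/4,'r',rr.min(),rr.max(),abs(h))
for t in(0,90,180,270):print(t,[round(np.interp(np.radians(t+s),A,rr,period=2*np.pi)*1e3,1) for s in range(0,90,10)])
crop('side',180,130,240,170,3.3,'s1.png')
```

```text
140.0 [0.4572991  0.27960929] corner dir deg 37.69129586520293 r 0.03445120070143517 0.03981020537319031 0.001004286753729456
0 [np.float64(35.1), np.float64(36.0), np.float64(37.4), np.float64(38.3), np.float64(39.1), np.float64(37.9), np.float64(36.3), np.float64(35.4), np.float64(34.8)]
90 [np.float64(34.6), np.float64(35.4), np.float64(36.8), np.float64(38.9), np.float64(39.1), np.float64(37.5), np.float64(36.1), np.float64(35.7), np.float64(35.4)]
180 [np.float64(35.7), np.float64(36.0), np.float64(36.9), np.float64(38.7), np.float64(39.3), np.float64(37.7), np.float64(35.9), np.float64(35.2), np.float64(34.9)]
270 [np.float64(34.6), np.float64(35.2), np.float64(36.9), np.float64(38.4), np.float64(39.5), np.float64(37.8), np.float64(36.2), np.float64(35.4), np.float64(35.4)]
```

View pics/s1.png

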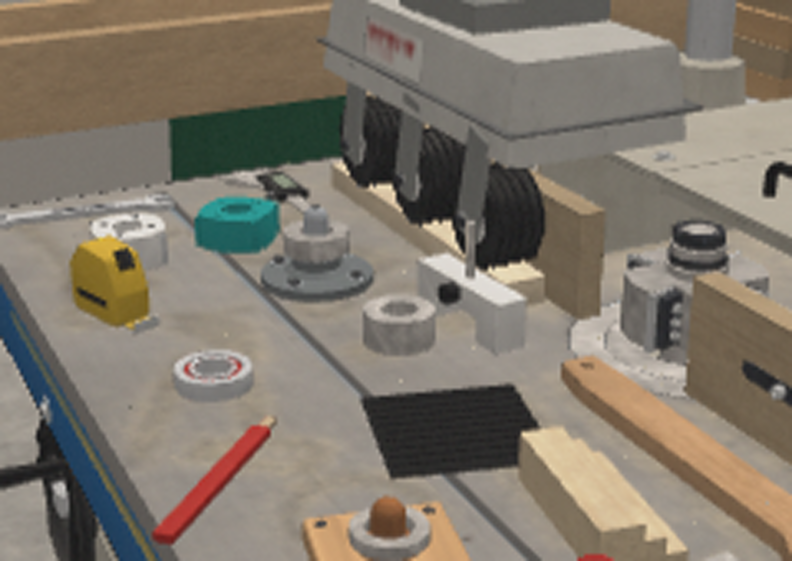

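s1 shows the feeder's lower flange running from (325,42) to (515,150), above and behind the arbor at (317,215). I'll triangulate how low and how near it is.

Run:
```python
from h import *
for z in(.15,.18,.2,.22,.25,.3): print(z,'top',px('top',285,136,z)[:2].round(3),'side near',px('side',180+513/3.3,130+165/3.3,z)[:2].round(3),'side far',px('side',180+325/3.3,130+45/3.3,z)[:2].round(3))
print('arbtip side',px('side',180+317/3.3,130+207/3.3,.072),'dowel',px('side',180+388/3.3,130+498/3.3,.052),'block bore',px('side',180+130/3.3,130+226/3.3,.034),'bear',px('side',180+214/3.3,130+368/3.3,.016))
```

```text
0.15 top [ 0.701 -0.026] side near [ 0.691 -0.039] side far [0.72  0.411]
0.18 top [ 0.691 -0.026] side near [ 0.644 -0.119] side far [0.671 0.293]
0.2 top [ 0.684 -0.026] side near [ 0.612 -0.173] side far [0.638 0.214]
0.22 top [ 0.678 -0.025] side near [ 0.581 -0.227] side far [0.605 0.135]
0.25 top [ 0.667 -0.025] side near [ 0.534 -0.307] side far [0.555 0.016]
0.3 top [ 0.65  -0.024] side near [ 0.455 -0.441] side far [ 0.472 -0.181]
arbtip side [0.59664268 0.14339148 0.072     ] dowel [ 0.45391488 -0.30636476  0.052     ] block bore [0.45792083 0.27310154 0.034     ] bear [ 0.44044902 -0.01886071  0.016     ]
```

>>> move_arm(targets="0.05 -0.03 0 0 0 0.124 0.0854;0.1 -0.08 0 0 0 0.124 0.0854;0.145 -0.125 0 0 0 0.124 0.0854;0.19 -0.17 0 0 0 0.124 0.0854;0.235 -0.215 -0.02 0 0 0.124 0.0854", newtons=60)

```text
clock: 1.18
eef_pos: [0.3833, 0.3995, 0.2167]
eef_rot: [0.2, 3.132, 0.005]
ft_force: [0.7, 0.2, -0.3]
finger_gap: 0.0852
grip_force: 0.0
```

>>> move_arm(targets="0.04 -0.047 -0.01 0 0 0 0.0854;0.08 -0.094 -0.025 0 0 0 0.0854;0.12 -0.14 -0.04 0 0 0 0.0854;0.16 -0.188 -0.05 0 0 0 0.0854;0.195 -0.23 -0.06 0 0 0 0.0854")

```text
clock: 1.8
eef_pos: [0.5774, 0.1682, 0.1549]
eef_rot: [0.201, 3.134, 0.001]
ft_force: [0.6, 0.6, -1.2]
finger_gap: 0.0853
grip_force: 0.0
```

>>> move_arm(targets="0.01 -0.013 -0.02 0 0 0 0.0854;0.01 -0.013 -0.03 0 0 0 0.0854;0.01 -0.013 -0.03 0 0 0 0.0854")

```text
clock: 2.17
eef_pos: [0.5838, 0.1579, 0.1236]
eef_rot: [-0.198, -3.132, 0.0]
ft_force: [0.4, 0.3, 0.2]
finger_gap: 0.0853
grip_force: 0.0
```

>>> move_arm(targets="0 0 0 0 0 0 0.0854;0 0 0 0 0 0 0.0854")

```text
clock: 2.42
eef_pos: [0.5859, 0.1582, 0.1259]
eef_rot: [0.198, 3.134, 0.001]
ft_force: [0.5, 0.2, 0.6]
finger_gap: 0.0853
grip_force: 0.0
```

Run:
```python
from h import *
print(env.sense()['joints'].round(3))
crop('top',150,120,140,105,5,'t2.png'); crop('side',200,90,160,120,5,'s2.png')
```

```text
[ 0.157  0.316 -0.204  1.049  0.     0.283]
```

View pics/s2.png

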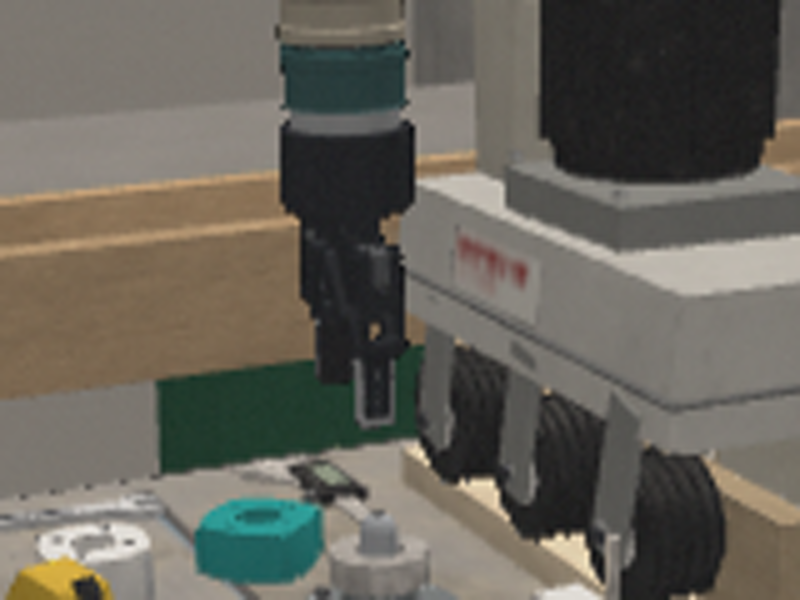

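s2 shows the gripper just above the arbor (377,525), fingers straddling and clear of the feeder.

>>> move_arm(targets="0.0101 -0.0112 -0.02 0 0 0 0.0854;0.0101 -0.0112 -0.05 0 0 0 0.0854;0.0101 -0.0112 -0.08 0 0 0 0.0854;0.0101 -0.0112 -0.097 0 0 0 0.0854;0.0101 -0.0112 -0.097 0 0 0 0.0854")

```text
clock: 3.15
eef_pos: [0.5946, 0.1452, 0.0259]
eef_rot: [-0.201, -3.131, 0.001]
ft_force: [-0.2, 0.3, 0.5]
finger_gap: 0.0855
grip_force: 0.0
```

>>> move_arm(targets="0 0 0 0 0 0 0.05;0 0 0 0 0 0 0.05;0 0 0 0 0 0 0.05;0 0 0 0 0 0 0.05;0 0 0 0 0 0 0.05", newtons=20)

```text
clock: 3.78
eef_pos: [0.5985, 0.1483, 0.0303]
eef_rot: [0.198, 3.13, 0.009]
ft_force: [0.7, 4.9, 0.3]
finger_gap: 0.0594
grip_force: 21.7
```

```bash
cat >> h.py <<'E'
def avg(k=8):
    L=[]
    for _ in range(k): env.get_image('top');s=env.sense();L.append(np.r_[s['eef_pos'],s['ft_force'],s['torque'],s['finger_gap']])
    L=np.array(L);print('mean',L.mean(0).round(4),'sd',L.std(0)[:4].round(4),'t',s['clock'])
E
python3 -c "
from h import *
avg()"
```

```text
mean [ 0.5985  0.1483  0.0303  0.6198  5.069   0.5661  1.1623 -0.1828 -0.0407
  0.0595] sd [0.     0.     0.     0.4993] t 4.175
```

>>> move_arm(targets="0 0.0025 0 0 0 0 0.05;0 0.0025 0 0 0 0 0.05;0 0.0025 0 0 0 0 0.05;0 0.0025 0 0 0 0 0.05", newtons=60)

```text
clock: 4.68
eef_pos: [0.5985, 0.1485, 0.0307]
eef_rot: [0.2, 3.13, 0.001]
ft_force: [-0.1, -0.0, 6.4]
finger_gap: 0.0576
grip_force: 62.8
```

>>> move_arm(targets="0.004 0 0 0 0 0 0.05;0.004 0 0 0 0 0 0.05;0.004 0 0 0 0 0 0.05;0.004 0 0 0 0 0 0.05")

```text
clock: 5.18
eef_pos: [0.5988, 0.1485, 0.0305]
eef_rot: [-0.2, -3.133, 0.0]
ft_force: [-7.7, 0.1, 12.9]
finger_gap: 0.0577
grip_force: 63.4
```

>>> move_arm(targets="-0.008 0 0 0 0 0 0.05;-0.008 0 0 0 0 0 0.05;-0.008 0 0 0 0 0 0.05;-0.008 0 0 0 0 0 0.05")

```text
clock: 5.68
eef_pos: [0.5966, 0.1494, 0.031]
eef_rot: [0.2, 3.126, 0.004]
ft_force: [4.1, 1.6, 4.8]
finger_gap: 0.0576
grip_force: 64.5
```

>>> move_arm(targets="0 0 0.004 0 0 0 0.05;-0.002 0 0.004 0 0 0 0.05;-0.002 0 0.004 0 0 0 0.05;-0.002 0 0.004 0 0 0 0.05;-0.002 0 0.004 0 0 0 0.05")

```text
clock: 6.3
eef_pos: [0.5962, 0.1496, 0.0336]
eef_rot: [0.2, 3.124, 0.005]
ft_force: [11.8, 3.8, -5.6]
finger_gap: 0.0573
grip_force: 65.8
```

>>> move_arm(targets="0.008 0 0 0 0 0 0.05;0.008 0 0 0 0 0 0.05;0.008 0 0 0 0 0 0.05;0.008 0 0 0 0 0 0.05;0.008 0 0 0 0 0 0.05")

```text
clock: 6.92
eef_pos: [0.5978, 0.1484, 0.0318]
eef_rot: [-0.201, -3.135, -0.0]
ft_force: [1.8, 2.3, -2.7]
finger_gap: 0.0575
grip_force: 66.1
```

```bash
python3 -c "
from h import *
avg(3)"
```

```text
mean [ 0.5978  0.1484  0.0318  2.4249  2.4404 -3.1242  0.492  -0.4508 -0.0267
  0.0576] sd [0.     0.     0.     0.5055] t 7.075
```

>>> move_arm(targets="0 0 0.01 0 0 0 0.05;0 0 0.02 0 0 0 0.05;0 0 0.03 0 0 0 0.05;0 0 0.045 0 0 0 0.05;0 0 0.045 0 0 0 0.05")

```text
clock: 7.7
eef_pos: [0.5992, 0.1479, 0.0791]
eef_rot: [0.201, 3.132, -0.001]
ft_force: [-0.1, -0.2, -1.1]
finger_gap: 0.0573
grip_force: 66.2
```

```bash
python3 -c "
from h import *
avg(3)"
```

```text
mean [ 0.5981  0.1479  0.0776 -0.5455 -0.0593 -1.7554 -0.0126  0.0201 -0.0124
  0.0575] sd [0.0004 0.     0.0005 0.2268] t 7.85
```

>>> move_arm(targets="-0.015 0 0.04 0 0 0 0.05;-0.03 -0.05 0.04 0 0 0 0.05;-0.03 -0.11 0.04 0 0 0 0.05;-0.03 -0.17 0.04 0 0 0 0.05;-0.03 -0.23 0.04 0 0 0 0.05")

```text
clock: 8.48
eef_pos: [0.5672, -0.0834, 0.1165]
eef_rot: [-0.2, -3.134, 0.0]
ft_force: [1.1, 0.0, -1.3]
finger_gap: 0.0577
grip_force: 66.2
```

>>> move_arm(targets="0.004 -0.06 0 0 0 0 0.05;0.007 -0.082 -0.02 0 0 0 0.05;0.007 -0.082 -0.05 0 0 0 0.05;0.007 -0.082 -0.05 0 0 0 0.05;0.007 -0.082 -0.05 0 0 0 0.05")

```text
clock: 9.1
eef_pos: [0.5748, -0.1629, 0.0669]
eef_rot: [-0.199, -3.134, -0.001]
ft_force: [-0.3, 0.1, -1.0]
finger_gap: 0.0571
grip_force: 66.2
```

>>> move_arm(targets="0 0 -0.03 0 0 0 0.05;0 0 -0.055 0 0 0 0.05;0 0 -0.062 0 0 0 0.05;0 0 -0.063 0 0 0 0.05;0 0 -0.063 0 0 0 0.05")

```text
clock: 9.72
eef_pos: [0.5761, -0.1635, 0.0055]
eef_rot: [0.199, 3.133, -0.0]
ft_force: [-1.6, 0.8, 2.8]
finger_gap: 0.0574
grip_force: 66.5
```

>>> move_arm(targets="0 0 0 0 0 0 0.085;0 0 0 0 0 0 0.085;0 0 0 0 0 0 0.085;0 0 0.03 0 0 0 0.085;0 0 0.08 0 0 0 0.085")

```text
clock: 10.35
eef_pos: [0.573, -0.1629, 0.0826]
eef_rot: [-0.201, -3.13, -0.003]
ft_force: [1.6, -0.3, -0.0]
finger_gap: 0.0853
grip_force: 0.0
```

>>> move_arm(targets="-0.04 -0.045 0.02 0 0 0 0.085;-0.08 -0.09 0.02 0 0 0 0.085;-0.115 -0.135 0.02 0 0 0 0.085;-0.119 -0.141 0.02 0 0 0 0.085;-0.119 -0.141 0.02 0 0 0 0.085")

```text
clock: 10.98
eef_pos: [0.456, -0.3049, 0.104]
eef_rot: [0.203, 3.135, 0.001]
ft_force: [-0.8, 0.6, -0.3]
finger_gap: 0.0853
grip_force: 0.0
```

Run:
```python
from h import *
T=env.get_image('top');S=env.get_image('side')
print('thick',circ('top',T,(.576,-.163),.024,.03),circ('side',S,(.576,-.163),.024,.03))
print('bore',circ('top',T,(.576,-.163),.024,.014),circ('side',S,(.576,-.163),.024,.014))
avg(2)
crop('top',150,150,280,160,2.8,'t3.png')
```

```text
thick (array([ 0.5746, -0.1644]), 40.0) (array([ 0.5728, -0.1625]), 16.0)
bore (array([ 0.5744, -0.1645]), 40.0) (array([ 0.5729, -0.1662]), 18.9)
mean [ 0.4568 -0.3036  0.1039  0.2046 -0.3362 -0.5446 -0.0287 -0.0125  0.0098
  0.0851] sd [0.     0.     0.     0.4791] t 11.175
```

View pics/t3.png

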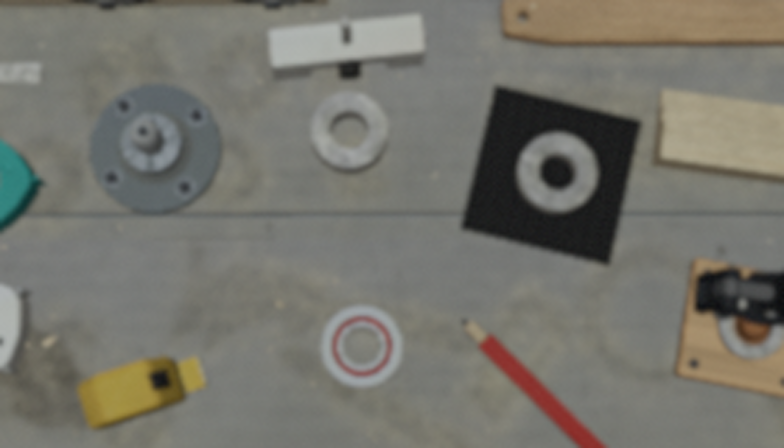

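t3 shows the thick ring flat on the pad (557,172) and the gripper over the peg (740,290). Camera and tool agree within about 1.5 mm.

>>> move_arm(targets="-0.002 -0.001 -0.03 0 0 0 0.085;-0.002 -0.001 -0.06 0 0 0 0.085;-0.002 -0.001 -0.082 0 0 0 0.085;-0.002 -0.001 -0.082 0 0 0 0.085;-0.002 -0.001 -0.082 0 0 0 0.085")

```text
clock: 11.85
eef_pos: [0.4549, -0.3057, 0.0227]
eef_rot: [0.199, 3.134, -0.001]
ft_force: [0.2, 0.2, -0.3]
finger_gap: 0.085
grip_force: 0.0
```

>>> move_arm(targets="0 0 0 0 0 0 0.04;0 0 0 0 0 0 0.04;0 0 0 0 0 0 0.04;0 0 0 0 0 0 0.04;0 0 0 0 0 0 0.04", newtons=20)

```text
clock: 12.48
eef_pos: [0.4548, -0.3066, 0.0232]
eef_rot: [0.201, 3.134, -0.003]
ft_force: [-1.7, -0.2, 6.0]
finger_gap: 0.0484
grip_force: 20.1
```

Run:
```python
from h import *
T=env.get_image('top');S=env.get_image('side')
print('collar',circ('top',T,(.597,.148),.03,.0225),circ('side',S,(.597,.148),.03,.0225))
print('arbor',circ('top',T,(.597,.148),.061,.0115,rng=.008),circ('side',S,(.597,.148),.061,.0115,rng=.008))
avg(2)
```

```text
collar (array([0.5975, 0.1496]), 18.5) (array([0.5867, 0.1477]), 11.0)
arbor (array([0.5927, 0.1456]), 25.6) (array([0.5925, 0.1437]), 14.7)
mean [ 0.4548 -0.3066  0.0232 -0.9311  0.5321  5.9188  0.0168  0.1954  0.0213
  0.0488] sd [0.     0.     0.     0.6314] t 12.675
```

>>> move_arm(targets="0 0 0.002 0 0 0 0.04;0 0 0.02 0 0 0 0.04;0 0 0.045 0 0 0 0.04;0 0.02 0.07 0 0 0 0.04;0.02 0.06 0.09 0 0 0 0.04", newtons=40)

```text
clock: 13.3
eef_pos: [0.4734, -0.2458, 0.1125]
eef_rot: [-0.206, -3.134, -0.0]
ft_force: [0.7, -0.5, -0.8]
finger_gap: 0.047
grip_force: 41.3
```

>>> move_arm(targets="0.02 0.055 0 0 0 0 0.04;0.04 0.11 0 0 0 0 0.04;0.06 0.165 0 0 0 0 0.04;0.08 0.22 0 0 0 0 0.04;0.095 0.28 0 0 0 0 0.04")

```text
clock: 13.92
eef_pos: [0.5693, 0.0361, 0.1116]
eef_rot: [-0.201, -3.135, -0.0]
ft_force: [1.3, -0.7, -0.9]
finger_gap: 0.047
grip_force: 41.3
```

>>> move_arm(targets="0.02 0.06 0 0 0 0 0.04;0.025 0.1 0 0 0 0 0.04;0.025 0.11 0 0 0 0 0.04;0.025 0.11 0 0 0 0 0.04")

```text
clock: 14.42
eef_pos: [0.5932, 0.1444, 0.1114]
eef_rot: [-0.199, -3.134, 0.001]
ft_force: [0.4, 0.2, -1.1]
finger_gap: 0.0474
grip_force: 41.4
```

```bash
python3 -c "
from h import *
avg(3)"
```

```text
mean [ 0.5935  0.1432  0.1116  0.0952 -0.2254 -0.6989 -0.0518 -0.0126 -0.0325
  0.0474] sd [1.0000e-04 3.0000e-04 1.0000e-04 1.0544e+00] t 14.575
```

>>> move_arm(targets="0.0038 0.0065 -0.015 0 0 0 0.04;0.0038 0.0065 -0.03 0 0 0 0.04;0.0038 0.0065 -0.04 0 0 0 0.04;0.0038 0.0065 -0.046 0 0 0 0.04;0.0038 0.0065 -0.046 0 0 0 0.04")

```text
clock: 15.2
eef_pos: [0.5973, 0.1507, 0.0653]
eef_rot: [-0.201, -3.134, 0.001]
ft_force: [0.2, 0.5, -1.0]
finger_gap: 0.0474
grip_force: 41.4
```

```bash
python3 -c "
from h import *
avg(3)
crop('side',225,150,100,75,8,'s4.png')"
```

```text
mean [ 0.5981  0.1509  0.0662 -0.3314  0.5141 -0.0503  0.0208  0.0199  0.0115
  0.0474] sd [2.000e-04 0.000e+00 3.000e-04 6.746e-01] t 15.35
```

View pics/s4.png

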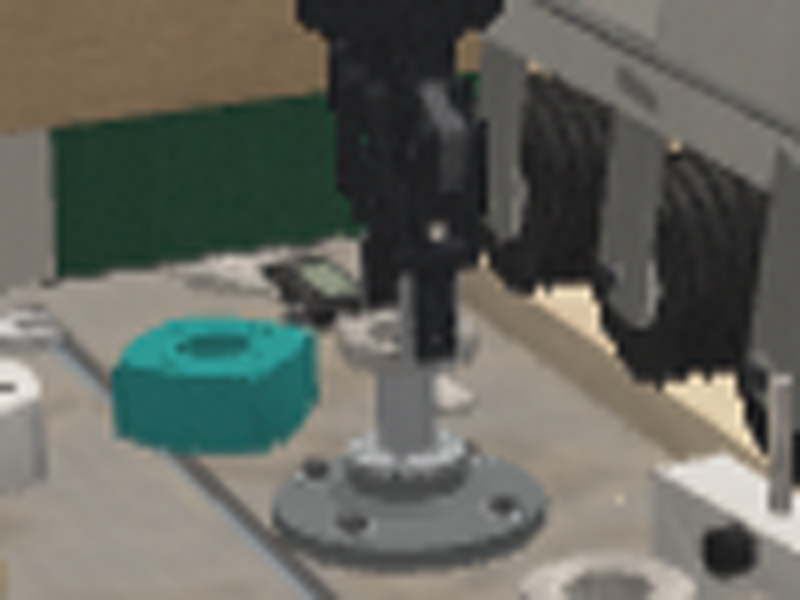

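s4: the thin ring (407,340) sits centred over the arbor (407,410), level.

>>> move_arm(targets="0 0 -0.01 0 0 0 0.04;0 0 -0.02 0 0 0 0.04;0 0 -0.03 0 0 0 0.04;0 0 -0.036 0 0 0 0.04;0 0 -0.037 0 0 0 0.04")

```text
clock: 16.02
eef_pos: [0.5971, 0.1507, 0.0293]
eef_rot: [-0.2, -3.133, 0.001]
ft_force: [-3.9, -0.8, 8.8]
finger_gap: 0.0474
grip_force: 42.3
```

```bash
python3 -c "
from h import *
avg(3)"
```

```text
mean [ 5.9710e-01  1.5070e-01  2.9400e-02 -3.1612e+00 -3.9880e-01  4.7925e+00
 -1.3390e-01  6.4430e-01  2.6000e-03  4.7400e-02] sd [0.     0.     0.     0.7768] t 16.175
```

>>> move_arm(targets="0 0 0 0 0 0 0.085;0 0 0 0 0 0 0.085;0 0 0 0 0 0 0.085;0 0 0.04 0 0 0 0.085;-0.02 -0.02 0.08 0 0 0 0.085")

```text
clock: 16.8
eef_pos: [0.5789, 0.1314, 0.1096]
eef_rot: [0.198, 3.135, 0.0]
ft_force: [0.2, -0.3, 1.1]
finger_gap: 0.0848
grip_force: 0.0
```

>>> move_arm(targets="-0.04 -0.042 0 0 0 0 0.085;-0.08 -0.084 0 0 0 0 0.085;-0.12 -0.126 0 0 0 0 0.085;-0.135 -0.143 -0.02 0 0 0 0.085;-0.135 -0.143 -0.02 0 0 0 0.085")

```text
clock: 17.42
eef_pos: [0.4403, -0.0126, 0.0879]
eef_rot: [-0.204, -3.131, -0.001]
ft_force: [0.2, -0.5, 0.5]
finger_gap: 0.0854
grip_force: 0.0
```

Run:
```python
from h import *
T=env.get_image('top');S=env.get_image('side')
print('thin',circ('top',T,(.597,.149),.04,.025),circ('side',S,(.597,.149),.04,.025))
avg(2)
```

```text
thin (array([0.5982, 0.1497]), 26.5) (array([0.595 , 0.1474]), 9.5)
mean [ 0.4445 -0.0118  0.0898  0.9964 -0.3426  0.1275  0.0261 -0.0089 -0.0193
  0.0854] sd [0.0001 0.0001 0.     0.0448] t 17.625
```

>>> move_arm(targets="-0.0025 0 -0.03 0 0 0 0.085;-0.0025 0 -0.06 0 0 0 0.085;-0.0025 0 -0.085 0 0 0 0.085;-0.0025 0 -0.086 0 0 0 0.085;-0.0025 0 -0.086 0 0 0 0.085")

```text
clock: 18.25
eef_pos: [0.4418, -0.0119, 0.0039]
eef_rot: [0.199, 3.134, -0.0]
ft_force: [0.5, -0.6, 0.5]
finger_gap: 0.0851
grip_force: 0.0
```

>>> move_arm(targets="0 0 0 0 0 0 0.05;0 0 0 0 0 0 0.05;0 0 0 0 0 0 0.05;0 0 0 0 0 0 0.05;0 0 0 0 0 0 0.05", newtons=50)

```text
clock: 18.88
eef_pos: [0.4418, -0.0121, 0.0047]
eef_rot: [0.2, 3.132, 0.001]
ft_force: [-0.7, 1.1, 7.7]
finger_gap: 0.0592
grip_force: 52.3
```

```bash
python3 -c "
from h import *
avg(2)"
```

```text
mean [ 4.4180e-01 -1.2100e-02  4.8000e-03 -1.0213e+00  1.6069e+00  7.1436e+00
  2.1360e-01  2.9970e-01  8.4000e-03  5.9000e-02] sd [0.     0.     0.     0.5859] t 18.975
```

>>> move_arm(targets="0 0 0.02 0 0 0 0.05;0.005 0.005 0.055 0 0 0 0.05;0.035 0.035 0.095 0 0 0 0.05;0.075 0.078 0.11 0 0 0 0.05;0.115 0.12 0.11 0 0 0 0.05")

```text
clock: 19.6
eef_pos: [0.5582, 0.1091, 0.116]
eef_rot: [0.201, 3.13, 0.001]
ft_force: [0.6, -0.7, -2.0]
finger_gap: 0.0588
grip_force: 55.3
```

>>> move_arm(targets="0.035 0.035 -0.01 0 0 0 0.05;0.04 0.042 -0.02 0 0 0 0.05;0.04 0.042 -0.02 0 0 0 0.05;0.04 0.042 -0.02 0 0 0 0.05")

```text
clock: 20.1
eef_pos: [0.5939, 0.1488, 0.0928]
eef_rot: [-0.202, -3.133, 0.001]
ft_force: [-0.6, 0.0, -1.3]
finger_gap: 0.0585
grip_force: 55.3
```

```bash
python3 -c "
from h import *
avg(3)"
```

```text
mean [ 0.5946  0.1488  0.0934  0.5097 -0.3069 -1.4371  0.0197 -0.0205 -0.0365
  0.059 ] sd [2.000e-04 1.000e-04 2.000e-04 4.767e-01] t 20.25
```

>>> move_arm(targets="0.0024 0.0015 -0.005 0 0 0 0.05;0.0024 0.0015 -0.015 0 0 0 0.05;0.0024 0.0015 -0.023 0 0 0 0.05;0.0024 0.0015 -0.028 0 0 0 0.05;0.0024 0.0015 -0.028 0 0 0 0.05")

```text
clock: 20.88
eef_pos: [0.5971, 0.1513, 0.0641]
eef_rot: [-0.2, -3.134, 0.001]
ft_force: [-0.0, -0.5, -3.1]
finger_gap: 0.0589
grip_force: 55.3
```

```bash
python3 -c "
from h import *
avg(3)"
```

```text
mean [ 0.5978  0.1514  0.065   0.1375 -0.2204 -1.5307 -0.0037  0.0181  0.0144
  0.0589] sd [2.000e-04 0.000e+00 2.000e-04 3.366e-01] t 21.025
```

>>> move_arm(targets="0 0 -0.007 0 0 0 0.05;0 0 -0.014 0 0 0 0.05;0 0 -0.02 0 0 0 0.05;0 0 -0.0205 0 0 0 0.05;0 0 -0.0205 0 0 0 0.05")

```text
clock: 21.65
eef_pos: [0.5975, 0.1513, 0.0446]
eef_rot: [-0.201, -3.135, 0.0]
ft_force: [-1.0, 0.2, 0.9]
finger_gap: 0.0591
grip_force: 55.6
```

```bash
python3 -c "
from h import *
avg(3)"
```

```text
mean [ 0.5975  0.1513  0.0446 -1.6337 -0.2216  1.6486 -0.0565  0.2977 -0.0323
  0.0589] sd [0.     0.     0.     0.3245] t 21.8
```

>>> move_arm(targets="0 0 0 0 0 0 0.085;0 0 0 0 0 0 0.085;0 0 0 0 0 0 0.085;0 0 0.04 0 0 0 0.085;-0.02 0.01 0.08 0 0 0 0.085")

```text
clock: 22.42
eef_pos: [0.5787, 0.161, 0.1252]
eef_rot: [0.203, 3.134, -0.0]
ft_force: [0.1, 0.4, 0.6]
finger_gap: 0.085
grip_force: 0.0
```

>>> move_arm(targets="-0.04 0.04 0 0 0 0 0.085;-0.08 0.08 0 0 0 0 0.085;-0.12 0.115 0 0 0 0 0.085;-0.12 0.119 -0.02 0 0 0 0.085;-0.12 0.119 -0.02 0 0 0 0.085")

```text
clock: 23.05
eef_pos: [0.4561, 0.2804, 0.1035]
eef_rot: [-0.198, -3.133, 0.002]
ft_force: [0.5, -0.7, -0.1]
finger_gap: 0.0851
grip_force: 0.0
```

Run:
```python
from h import *
T=env.get_image('top');S=env.get_image('side')
print('bear',circ('top',T,(.597,.149),.056,.031),circ('side',S,(.597,.149),.056,.031))
avg(2)
crop('top',170,160,80,60,7,'t5.png')
```

```text
bear (array([0.5972, 0.1498]), 33.6) (array([0.5916, 0.1451]), 9.2)
mean [ 4.588e-01  2.801e-01  1.052e-01  4.618e-01 -1.660e-01  5.530e-02
 -1.000e-04 -1.070e-02 -6.000e-04  8.490e-02] sd [1.000e-04 0.000e+00 1.000e-04 4.766e-01] t 23.25
```

View pics/t5.png

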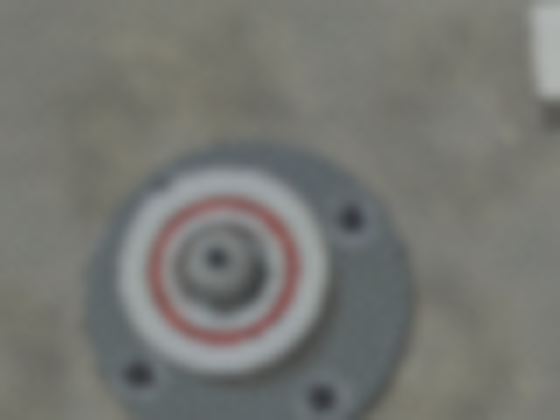

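t5: the bearing is flat and concentric on the arbor (bearing (223,272), arbor tip (218,258)).

>>> move_arm(targets="-0.0012 0.0005 -0.03 0 0 0 0.0854;-0.0012 0.0005 -0.06 0 0 0 0.0854;-0.0012 0.0005 -0.085 0 0 0 0.0854;-0.0012 0.0005 -0.1 0 0 0 0.0854;-0.0012 0.0005 -0.1 0 0 0 0.0854")

```text
clock: 23.92
eef_pos: [0.4562, 0.2803, 0.0038]
eef_rot: [-0.202, -3.133, 0.001]
ft_force: [0.1, 0.0, 0.9]
finger_gap: 0.0854
grip_force: 0.0
```

>>> move_arm(targets="0 0 0 0 0 0 0.06;0 0 0 0 0 0 0.06;0 0 0 0 0 0 0.06;0 0 0 0 0 0 0.06;0 0 0 0 0 0 0.06", newtons=100)

```text
clock: 24.55
eef_pos: [0.4582, 0.2813, 0.0064]
eef_rot: [0.201, 3.132, 0.001]
ft_force: [-0.9, -1.7, 6.5]
finger_gap: 0.0675
grip_force: 114.1
```

```bash
python3 -c "
from h import *
avg(3)"
```

```text
mean [ 4.5810e-01  2.8120e-01  6.4000e-03 -2.2340e-01 -9.5060e-01  6.6321e+00
 -4.6870e-01  2.1460e-01 -2.5300e-02  6.7200e-02] sd [0.    0.    0.    0.138] t 24.7
```

>>> move_arm(targets="0 0 0.015 0 0 0 0.06;0 0 0.045 0 0 0 0.06;0 0 0.08 0 0 0 0.06;0 0 0.11 0 0 0 0.06;0 0 0.11 0 0 0 0.06")

```text
clock: 25.32
eef_pos: [0.4584, 0.2819, 0.1171]
eef_rot: [0.2, 3.13, 0.005]
ft_force: [0.5, 0.1, -6.0]
finger_gap: 0.0673
grip_force: 114.7
```

>>> move_arm(targets="0.035 -0.033 0 0 0 0 0.06;0.07 -0.066 0 0 0 0 0.06;0.105 -0.1 0 0 0 0 0.06;0.135 -0.125 0 0 0 0 0.06;0.139 -0.13 0 0 0 0 0.06")

```text
clock: 25.95
eef_pos: [0.5965, 0.1488, 0.1123]
eef_rot: [-0.205, -3.133, 0.001]
ft_force: [-0.4, 0.4, -6.3]
finger_gap: 0.0669
grip_force: 114.5
```

```bash
python3 -c "
from h import *
avg(6)"
```

```text
mean [ 5.9400e-01  1.5070e-01  1.1280e-01 -2.1730e-01  7.2800e-02 -5.7347e+00
 -9.0000e-03 -1.4000e-03 -3.6000e-03  6.7300e-02] sd [0.0007 0.0009 0.0005 0.3499] t 26.25
```

Mass is about 0.6 kg and it is held well. Next, down to the arbor nose.

>>> move_arm(targets="0.004 0 -0.01 0 0 0 0.06;0.004 0 -0.02 0 0 0 0.06;0.004 0 -0.03 0 0 0 0.06;0.004 0 -0.037 0 0 0 0.06;0.004 0 -0.037 0 0 0 0.06")

```text
clock: 26.88
eef_pos: [0.5986, 0.1507, 0.0764]
eef_rot: [-0.201, -3.133, 0.001]
ft_force: [-0.5, -0.4, -5.8]
finger_gap: 0.0671
grip_force: 114.5
```

```bash
python3 -c "
from h import *
avg(4)
crop('side',225,150,100,75,8,'s6.png')"
```

```text
mean [ 0.5998  0.1508  0.0777 -0.04   -0.0451 -5.7995 -0.0218 -0.0312 -0.0178
  0.0671] sd [3.000e-04 1.000e-04 4.000e-04 1.785e-01] t 27.075
```

View pics/s6.png

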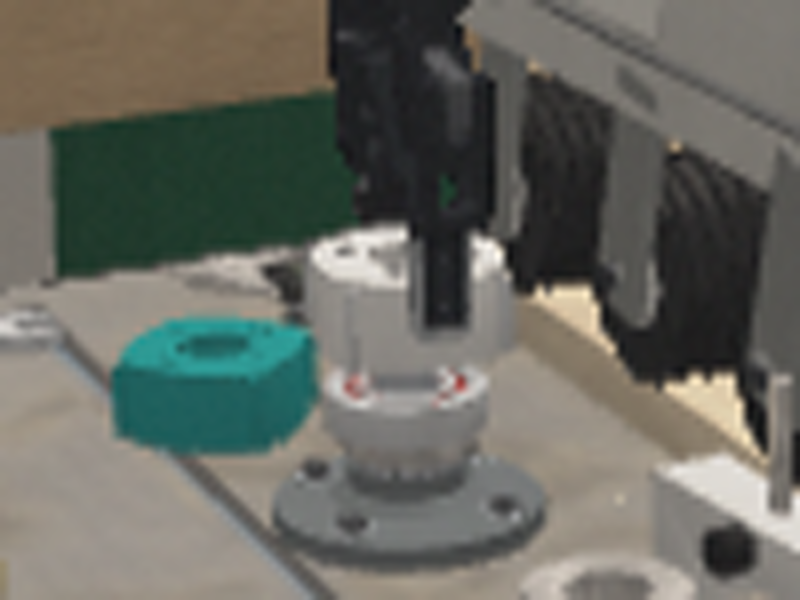

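s6: the cutter (412,295) is level above the bearing (407,395), about 2 mm too far to +x, as the pose reading also says. I'll correct that and lower it.

>>> move_arm(targets="-0.002 0 0 0 0 0 0.06;-0.002 0 -0.004 0 0 0 0.06;-0.002 0 -0.008 0 0 0 0.06;-0.002 0 -0.012 0 0 0 0.06;-0.002 0 -0.012 0 0 0 0.06")

```text
clock: 27.75
eef_pos: [0.597, 0.1507, 0.0648]
eef_rot: [-0.201, -3.134, 0.0]
ft_force: [-0.1, 0.6, -5.0]
finger_gap: 0.0673
grip_force: 114.5
```

```bash
python3 -c "
from h import *
avg(4)"
```

```text
mean [ 0.5976  0.1508  0.0654  0.388  -0.3235 -6.2739  0.0139 -0.0157 -0.0109
  0.0674] sd [2.000e-04 0.000e+00 2.000e-04 3.792e-01] t 27.95
```

>>> move_arm(targets="0 0 -0.001 0 0 0 0.06;0 0 -0.002 0 0 0 0.06;0 0 -0.003 0 0 0 0.06;0 0 -0.0035 0 0 0 0.06;0 0 -0.0035 0 0 0 0.06")

```text
clock: 28.58
eef_pos: [0.5976, 0.1508, 0.0621]
eef_rot: [-0.201, -3.135, 0.0]
ft_force: [1.0, -0.5, -5.2]
finger_gap: 0.0673
grip_force: 114.6
```

```bash
python3 -c "
from h import *
avg(3)"
```

```text
mean [ 0.5976  0.1508  0.0621 -0.339   0.1254 -5.0469 -0.0483  0.0872 -0.016
  0.0673] sd [0.     0.     0.     0.6093] t 28.725
```

Just touching. Slightly lower, then release.

>>> move_arm(targets="0 0 -0.001 0 0 0 0.06;0 0 -0.0015 0 0 0 0.06;0 0 -0.0015 0 0 0 0.06")

```text
clock: 29.1
eef_pos: [0.5978, 0.1508, 0.0617]
eef_rot: [0.201, 3.135, -0.0]
ft_force: [-3.9, -1.7, 5.8]
finger_gap: 0.0669
grip_force: 115.7
```

>>> move_arm(targets="0 0 0 0 0 0 0.0854;0 0 0 0 0 0 0.0854;0 0 0 0 0 0 0.0854;0 0 0 0 0 0 0.0854")

```text
clock: 29.6
eef_pos: [0.5978, 0.1509, 0.0605]
eef_rot: [0.201, 3.135, 0.0]
ft_force: [0.1, 1.1, -0.1]
finger_gap: 0.0854
grip_force: 0.0
```

>>> move_arm(targets="0 0 0.02 0 0 0 0.0854;0 0 0.05 0 0 0 0.0854;0 0 0.08 0 0 0 0.0854;-0.01 -0.03 0.08 0 0 0 0.0854;-0.025 -0.08 0.08 0 0 0 0.0854")

```text
clock: 30.22
eef_pos: [0.5735, 0.071, 0.1414]
eef_rot: [0.196, 3.133, 0.0]
ft_force: [-0.2, -1.3, 0.5]
finger_gap: 0.0856
grip_force: 0.0
```

>>> move_arm(targets="-0.01 -0.055 0 0 0 0 0.0854;-0.01 -0.11 -0.01 0 0 0 0.0854;-0.005 -0.17 -0.02 0 0 0 0.0854;0.002 -0.228 -0.05 0 0 0 0.0854;0.002 -0.234 -0.06 0 0 0 0.0854")

```text
clock: 30.85
eef_pos: [0.5743, -0.1664, 0.0792]
eef_rot: [-0.207, -3.134, 0.0]
ft_force: [-1.1, 0.5, 0.3]
finger_gap: 0.0852
grip_force: 0.0
```

Run:
```python
from h import *
T=env.get_image('top');avg(4)
K=cv2.resize(T[160:230,165:245],None,fx=5,fy=5,interpolation=cv2.INTER_CUBIC);L=cv2.resize(env.get_image('side')[170:230,235:315],None,fx=5,fy=5,interpolation=cv2.INTER_CUBIC)
cv2.imwrite('pics/f7.png',np.vstack([K[:300],L[:290]]))
```

```text
mean [ 0.5739 -0.1625  0.08    0.0865  0.5591  0.3276  0.0306 -0.0046  0.0405
  0.0856] sd [6.000e-04 6.000e-04 8.000e-04 6.236e-01] t 31.1
```

View pics/f7.png

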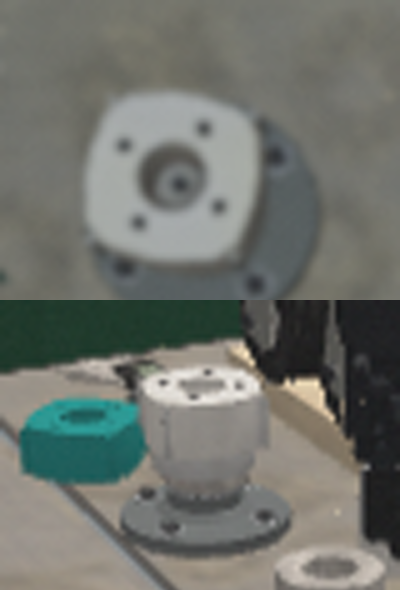

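f7: cutter block is level and concentric on the arbor (top part (172,178), side part (203,390)). Next, the thick ring.

>>> move_arm(targets="0.0015 -0.001 -0.025 0 0 0 0.0854;0.0015 -0.001 -0.05 0 0 0 0.0854;0.0015 -0.001 -0.07 0 0 0 0.0854;0.0015 -0.001 -0.0735 0 0 0 0.0854;0.0015 -0.001 -0.0735 0 0 0 0.0854")

```text
clock: 31.78
eef_pos: [0.5767, -0.1635, 0.0079]
eef_rot: [0.199, 3.134, -0.0]
ft_force: [1.2, -0.5, 0.5]
finger_gap: 0.0855
grip_force: 0.0
```

>>> move_arm(targets="0 0 0 0 0 0 0.05;0 0 0 0 0 0 0.05;0 0 0 0 0 0 0.05;0 0 0 0 0 0 0.05;0 0 0 0 0 0 0.05", newtons=50)

```text
clock: 32.4
eef_pos: [0.5772, -0.1642, 0.0092]
eef_rot: [0.201, 3.133, 0.0]
ft_force: [-2.1, 1.9, 7.4]
finger_gap: 0.0577
grip_force: 51.6
```

```bash
python3 -c "
from h import *
avg(3)"
```

```text
mean [ 0.5772 -0.1642  0.0092 -0.8044  2.0664  7.3806  0.356   0.3678 -0.0704
  0.0576] sd [0.     0.     0.     0.5039] t 32.55
```

>>> move_arm(targets="0 0 0.025 0 0 0 0.05;0 0 0.06 0 0 0 0.05;-0.02 -0.025 0.08 0 0 0 0.05;-0.055 -0.065 0.08 0 0 0 0.05;-0.09 -0.105 0.08 0 0 0 0.05")

```text
clock: 33.17
eef_pos: [0.4857, -0.2704, 0.0881]
eef_rot: [0.199, 3.134, -0.002]
ft_force: [1.1, -1.1, -1.2]
finger_gap: 0.0577
grip_force: 53.6
```

>>> move_arm(targets="-0.025 -0.03 0 0 0 0 0.05;-0.03 -0.035 -0.005 0 0 0 0.05;-0.03 -0.035 -0.01 0 0 0 0.05;-0.03 -0.035 -0.01 0 0 0 0.05;-0.03 -0.035 -0.01 0 0 0 0.05")

```text
clock: 33.8
eef_pos: [0.4567, -0.3033, 0.0769]
eef_rot: [-0.198, -3.135, -0.0]
ft_force: [0.1, 0.2, -2.1]
finger_gap: 0.0576
grip_force: 53.6
```

```bash
python3 -c "
from h import *
avg(4)"
```

```text
mean [ 4.567e-01 -3.037e-01  7.710e-02 -1.073e-01 -2.451e-01 -1.410e+00
  4.290e-02  1.200e-03  1.870e-02  5.760e-02] sd [1.000e-04 1.000e-04 0.000e+00 1.805e-01] t 34.0
```

>>> move_arm(targets="0 -0.0008 -0.01 0 0 0 0.05;0 -0.0008 -0.02 0 0 0 0.05;0 -0.0008 -0.026 0 0 0 0.05;0 -0.0008 -0.032 0 0 0 0.05;0 -0.0008 -0.032 0 0 0 0.05")

```text
clock: 34.62
eef_pos: [0.4556, -0.3046, 0.0443]
eef_rot: [-0.201, -3.134, -0.001]
ft_force: [0.7, -0.4, -0.6]
finger_gap: 0.0571
grip_force: 53.7
```

```bash
python3 -c "
from h import *
avg(3)"
```

```text
mean [ 0.4561 -0.305   0.045  -0.1585 -0.6056 -1.2294  0.0113 -0.0063  0.0201
  0.0577] sd [2.000e-04 1.000e-04 2.000e-04 1.908e-01] t 34.775
```

>>> move_arm(targets="0 0 -0.006 0 0 0 0.05;0 0 -0.012 0 0 0 0.05;0 0 -0.0155 0 0 0 0.05;0 0 -0.0165 0 0 0 0.05;0 0 -0.0165 0 0 0 0.05")

```text
clock: 35.4
eef_pos: [0.4559, -0.3047, 0.0289]
eef_rot: [-0.2, -3.135, -0.001]
ft_force: [-2.0, 2.4, 3.9]
finger_gap: 0.0576
grip_force: 54.2
```

```bash
python3 -c "
from h import *
avg(3)"
```

```text
mean [ 0.4559 -0.3047  0.0289 -1.8609  1.4173  4.776   0.4493  0.4732  0.0064
  0.0573] sd [0.     0.     0.     0.5648] t 35.55
```

Seated. Release and retreat.

>>> move_arm(targets="0 0 0 0 0 0 0.0854;0 0 0 0 0 0 0.0854;0 0 0 0 0 0 0.0854;0 0 0.03 0 0 0 0.0854;0 0 0.08 0 0 0 0.0854")

```text
clock: 36.17
eef_pos: [0.4545, -0.3037, 0.1073]
eef_rot: [-0.201, -3.131, -0.005]
ft_force: [0.3, -1.3, -0.3]
finger_gap: 0.0853
grip_force: 0.0
```

>>> move_arm(targets="0 0.06 0.03 0 0 0 0.0854;0 0.12 0.05 0 0 0 0.0854;0 0.16 0.06 0 0 0 0.0854;0 0.16 0.06 0 0 0 0.0854;0 0.16 0.06 0 0 0 0.0854")

```text
clock: 36.8
eef_pos: [0.4563, -0.1452, 0.1685]
eef_rot: [0.2, 3.135, -0.001]
ft_force: [1.2, -0.7, 0.0]
finger_gap: 0.0856
grip_force: 0.0
```

Run:
```python
from h import *
T=env.get_image('top');S=env.get_image('side')
print('thick',circ('top',T,(.455,-.304),.044,.03),circ('side',S,(.455,-.304),.044,.03))
f=lambda I,u,v:cv2.resize(I[v:v+75,u:u+100],None,fx=4,fy=4,interpolation=cv2.INTER_CUBIC)
cv2.imwrite('pics/f8.png',np.vstack([np.hstack([f(T,370,230),f(S,250,250)]),np.hstack([f(T,160,160),f(S,225,165)])]))
print(env.sense()['clock'])
```

```text
thick (array([ 0.4471, -0.3155]), 2.3) (array([ 0.4525, -0.3063]), 11.4)
36.9
```

View pics/f8.png

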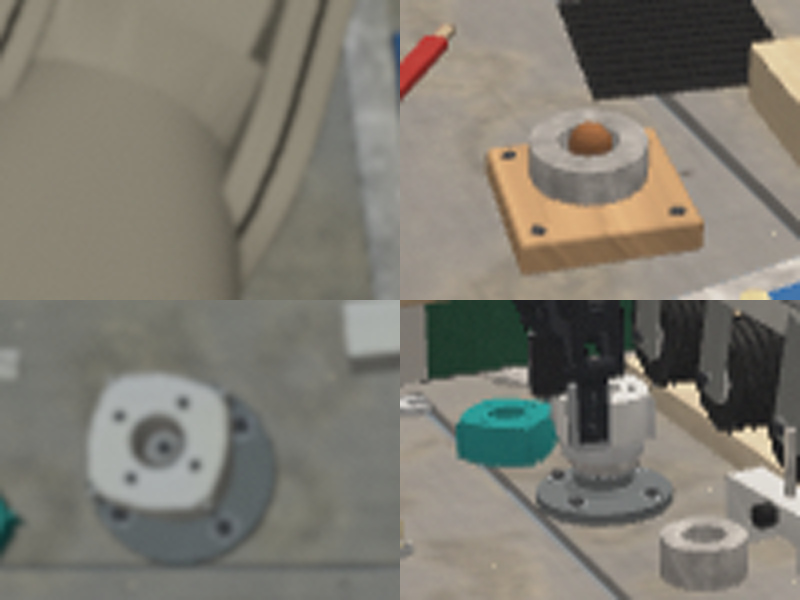

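f8: the thick ring lies flat on the peg with the dowel through it (588,150), the cutter stack is intact (158,440), the gauge is untouched, and the gripper is clear of everything. Handing in.

```bash
python3 -c "
from h import *
print(env.close_job())"
```

```text
the job is handed in; nothing more can be done
None
```

I handed the job in at about 37 s of the 120 s limit, with the thin ring, guide bearing and cutter block stacked on the arbor, the thick ring on the peg, and the gauge undisturbed; the last pictures show the cutter block and thick ring sitting level, but the hand-in returned no verdict.

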